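Steady the rocking dough scale and balance its beam

TASK

The blue portion scale rocks because its screw foot at the orange pad is too short: turn the black knob above it clockwise, in several grasps, until all four feet stand firmly on the bench and the scale no longer wobbles. Then slide the brass poise out along the notched beam until the red pointer comes to rest in the green band, and let go. Leave the scale where it stands and do not disturb the other things.

Things in the scene. Friction and masses are not known exactly. Their poses are not given: they have to be found in the camera images.
- scale: a loose 6 kg scale with a blue deck, 280 mm (its x) by 400 mm (its y), deck top 46 mm up. Origin: at bench level, under a point 10 mm +x of the deck's centre. Its -x side faces the robot at yaw 0. While the screw foot is too short the deck leans down to that corner and the foot at the opposite corner hangs in the air. A post on the deck carries the beam, which runs along its y.
- foot_knob (a joint): turn of the black screw-foot knob in rad, growing CLOCKWISE seen from above, which screws the foot down 8 mm per turn. At 6.0 the deck is level and all four feet bear well (they all bear from about 5.3 to 6.7, as the pad sits on a rubber cushion); beyond, the foot is too long and the scale rocks the other way. Range 0 to 9. Stiff (about 0.12 N m): it stays where it is left.
- knob_grip (a point): point to grip on the knob: on its axis, 11 mm below its top. A round ribbed black cylinder, 42 mm across, 32 mm high, white line on top, axis upright over the screw foot (at (-120, +170) mm in the scale's frame); any grasp yaw from above works. 12 to 18 mm of free space between its underside and the deck. Knob and foot move down through the deck by 8 mm per turn.
- screw_foot: the orange pad, 34 mm across and 10 mm thick, under the knob at the bottom of the screw, on a rubber cushion that gives 1 mm per 12 N. Origin: centre of its underside.
- foot_fr: fixed black rubber foot at (-120, -170) mm of the scale, 34 mm across. Origin: centre of its underside.
- foot_bl: fixed black rubber foot at (+100, +170) mm of the scale. Origin: centre of its underside.
- foot_br: fixed black rubber foot at (+100, -170) mm of the scale, opposite the screw foot. Origin: centre of its underside.
- beam (a joint): swing of the beam in rad. 0 = level, pointer in the middle of the green band; negative = pan down, pointer too high: the poise must go further out (-y of the scale); positive = pointer too low. A spring makes the swing proportional: 10 mm of poise travel swings it by about 0.018 rad. Stops at -0.25 and 0.25. Settles within about 1.5 s once let go. The pan's weight differs from time to time.
- poise (a joint): position of the poise along the beam in m: 0 at the inner end (45 mm from the pivot), growing outwards (-y of the scale) to 0.175. Slides with about 1.2 N of friction and stays where it is left.
- poise_grip (a point): point to grip on the poise, a plain upright brass cylinder, 32 mm across and 60 mm high, on the beam: on its axis, 16 mm below its top, 29 mm above the beam's middle line (20 mm above its upper edge). The beam is steel, 8 mm thick, 18 mm high, pivoted at (70, 0, 205) mm of the scale; the loaded pan hangs 120 mm out on its +y arm, the poise rides on the -y arm. Poise and beam tilt together.
- pointer_tip (a point): tip of the red pointer at the beam's -y end, 266 mm from the pivot; it moves up and down before a white plate on the scale, 140 to 270 mm high. The green band on the plate is 8 mm high, centred 205 mm above the bench.
- biscuit_1: a round golden biscuit, 62 mm across, 15 mm high, lying on the bench; leave it alone. Origin: its underside or lowest point at its centre.
- biscuit_2: a second such biscuit; leave it alone. Origin: its underside or lowest point at its centre.
- jar: an amber jar with a red cap, 68 mm across, 100 mm high, standing; leave it alone. Origin: its underside or lowest point at its centre.
- bowl: a steel bowl, 130 mm across, 60 mm high; leave it alone. Origin: its underside or lowest point at its centre.
- cup: a white cup, 72 mm across, 75 mm high; leave it alone. Origin: its underside or lowest point at its centre.
- spatula: a spatula with a red handle lying flat on the bench; leave it alone. Origin: its underside or lowest point at its centre.
- cutter_tin: an aluminium tin, 80 mm across, 50 mm high; leave it alone. Origin: its underside or lowest point at its centre.

How it is judged (in metres and radians):
On the way, in this order (a step that is already met when the one before it is completed fails the run):
1. all four feet of the scale bear on the bench, with the knob let go (contact force between each of screw_foot, foot_fr, foot_bl, foot_br and anything else above 0.5 N and contact force between the fingers and scale below 0.3 N), for 0.3 s.
2. the pointer rests in the green band with the poise let go (value of joint beam between -0.016 and 0.016 rad and contact force between the fingers and scale below 0.3 N), for 0.3 s.
At the end, for the whole second after the job is handed in: All four feet press on the bench with more than 0.5 N each; the beam is within 0.016 rad of level (pointer in the green band), still, and everything is let go (contact force between each of screw_foot, foot_fr, foot_bl, foot_br and anything else above 0.5 N and value of joint beam between -0.016 and 0.016 rad and velocity of joint beam between -0.05 and 0.05 rad/s and linear speed of scale below 0.02 m/s); the robot touches nothing.
It fails at once if the scale is dragged more than 40 mm from its place (distance of scale from where it was at the start of the episode above 0.04 m).
It fails at once if a bystander is pushed more than 30 mm (distance of any of biscuit_1, biscuit_2, jar, bowl, cup, spatula, cutter_tin from where it was at the start of the episode above 0.03 m).
It also fails if it takes over 72 s, if anything falls off the work surface, if the arm or the gripper's body presses on something with over 40 N, if the wrist force passes 120 N, or if a joint passes its speed limit or range.

ROBOT

A 6-joint arm with a two-finger parallel gripper is mounted at the origin on the work surface. World frame = base frame: x ahead of the robot, y to its left, z up, the work surface at z = 0. Lengths are in m, angles in degrees, forces in N, time in s.
With the tool pointing down it reaches from about 0.2 to 0.875 m from the base axis. Payload 3.4 kg.
Tool frame: the origin (TCP) lies midway between the tips of the shut fingers; the grasp point (between the pads) lies 19 mm behind it; z points along the fingers, y is the direction in which the jaws open and shut (so a half turn about z gives the same grasp; the last joint's range is limited). The gripper opens to 94 mm and grips with 3 to 60 N. Pads are 16 mm wide; open, the fingers measure 119 mm over their backs; the gripper's body (75 mm by 177 mm) begins 78 mm behind the grasp point.
Start: joints at [-81.876, 15.808, 86.224, -0, 77.962, -6.933], TCP at [0.149, -0.555, 0.181] pointing down, gripper open.
Joint ranges: [-165.64, 165.64], [-43.16, 119.46], [12.63, 154.43], [-67.54, 247.53], [6.08, 155.33], [-154.97, 154.97]. Speed limits (degrees/s): [147.25, 147.25, 180, 180, 180, 180].

INTERFACE

Orientations are given as a 3x3 rotation matrix whose columns are the frame's x, y, z axes.
In Python, from station import observe, get_image, job gives the robot as it stands. The module is installed in compiled form; this text tells all that it offers.
- The arm moves only by the tool drive_tool, never from a script. Its argument "series" is a list of rows, each a list of 3 entries, a list of its own where there are three numbers: the turn, a rotation vector about the tool's x, y, z in degrees, then the shift along the tool's x, y, z in cm, then the opening, from 0 (shut) to 1 (fully open). A call has exactly 10 rows; each row is the pose to reach, as a shift and turn from the pose commanded when the call began, along the tool's axes at that moment; what a row does not reach only later rows make up. A row lasts 1/12 s, in which the tool goes at most 41.7 mm and 7.16 degrees, less where a joint would pass 70% of its speed; a pose out of reach is approached as far as the arm can. A call with a gripper value outside its range is refused whole. The fingers move at their own pace and stop on an object; "force" is the grip in N (left out, the last holds). Time passes only in rows, so rows that repeat a pose let the fingers close, or fill a call up. It gives the time, the measured TCP pose, the force and the opening at its end, in the units of the state.
- observe(): the state, without advancing time (a new reading comes with each control period).
- get_image(name): name is "side" or "top"; returns a dict with "img" (420x560x3 uint8, red, green, blue), "K" (3x3 intrinsics, pixels), "cam_to_world" (4x4, takes a point from camera to world coordinates). Camera axes: x right, y down, z forward; pixel columns grow to the right and rows downward; lengths in m; the calibration is good to about 2 mm. A picture is of the moment at which its call begins. There is no depth.
- job.hand_in(): hands the job in, once; it reports no verdict.
The state is a dict: "time_s": time; "joint_pos": joint angles; "dq": joint speeds; "joint_efforts": joint torques, N m; "ee_pos": TCP position; "ee_rot": TCP orientation; "wrist_force": force on the tool from outside, world axes, zero at the start; "moment": the same for the moment, N m; "finger_gap": finger opening in m.
Only numpy, scipy, OpenCV 4.12 (cv2) and the standard library are available. Lean on these libraries where they do the work, as an engineer would, in place of code of your own. Each camera call takes 0.05 s, during which the arm holds its last target. There are 200 camera calls.

## Working session

There is one attempt and no reset: what is moved stays moved. The work goes in short steps, Python scripts to look and compute and a tool call to move; the robot and the scene stay as the last step left them, time stands still between calls to the robot, and variables do not carry over. Pictures are saved under pics/ and viewed, about 8 in all and at most 12, crops included, and the job is handed in when it is done.

Besides the shell and the picture viewer there is one more tool, called after "Request:" as name(argument=value, ...), one argument or row to a line, values as JSON. drive_tool: Moves the arm, as the interface text tells. Its arguments: {"type":"object","properties":{"series":{"type":"array"},"force":{"type":"number"}},"required":["series"]}

```bash
mkdir -p pics; ls
cat > h.py <<'E'
import numpy as np, cv2
from station import observe, get_image, job
def snap(n,f=None):
    d=get_image(n)
    if f: cv2.imwrite(f'pics/{f}.png',d['img'][:,:,::-1])
    return d
def ray(d,u,v):
    T=np.array(d['cam_to_world']);r=T[:3,:3]@np.linalg.solve(np.array(d['K']),[u,v,1.]);return T[:3,3],r/np.linalg.norm(r)
def onz(d,u,v,z):
    o,r=ray(d,u,v);return o+r*(z-o[2])/r[2]
def tri(*obs):
    A=np.zeros((3,3));b=np.zeros(3);L=[]
    for d,u,v in obs:
        o,r=ray(d,u,v);P=np.eye(3)-np.outer(r,r);A+=P;b+=P@o;L.append((o,P))
    x=np.linalg.solve(A,b);return x,[np.linalg.norm(P@(x-o)) for o,P in L]
def proj(d,p):
    T=np.linalg.inv(np.array(d['cam_to_world']));q=np.array(d['K'])@(T@np.append(p,1))[:3];return q[:2]/q[2]
E
python3 - <<'E'
from h import *
a=snap('side','side0');b=snap('top','top0')
for d in(a,b):print(np.round(d['K'],1).tolist(),np.round(d['cam_to_world'],3).tolist())
s=observe();print(s)
E
```

```text
pics
[[426.8, 0.0, 275.4], [0.0, 426.8, 204.9], [0.0, 0.0, 1.0]] [[-0.697, -0.504, 0.51, 0.046], [-0.716, 0.505, -0.481, 0.446], [-0.015, -0.701, -0.713, 0.885], [0.0, 0.0, 0.0, 1.0]]
[[460.7, 0.0, 272.5], [0.0, 460.7, 217.7], [0.0, 0.0, 1.0]] [[-0.007, -0.981, 0.195, 0.336], [-1.0, 0.005, -0.01, -0.014], [0.009, -0.195, -0.981, 1.197], [0.0, 0.0, 0.0, 1.0]]
{'time_s': 0.1, 'joint_pos': array([-8.18759409e+01,  1.58439597e+01,  8.62858925e+01, -4.85210270e-04,
        7.79660020e+01, -6.93219613e+00]), 'dq': array([ 0.04311717, -0.10632829, -0.12066089, -0.08044376, -0.00367846,
       -0.07514564]), 'joint_efforts': array([ 1.76681810e-03, -4.05457020e+01, -2.37780297e+01,  7.03215203e-02,
        2.98846699e-02, -4.44186776e-05]), 'ee_pos': array([ 0.14928368, -0.55470324,  0.18040613]), 'ee_rot': array([[ 9.65670805e-01,  2.59768812e-01, -2.44618375e-04],
       [ 2.59768855e-01, -9.65669407e-01,  1.65501086e-03],
       [ 1.93699724e-04, -1.66173991e-03, -9.99998601e-01]]), 'wrist_force': array([-0.37905146,  0.52352501, -0.16889378]), 'moment': array([-0.0078078 ,  0.09122366, -0.02472217]), 'finger_gap': 0.09410133265371474}
```

View pics/side0.png

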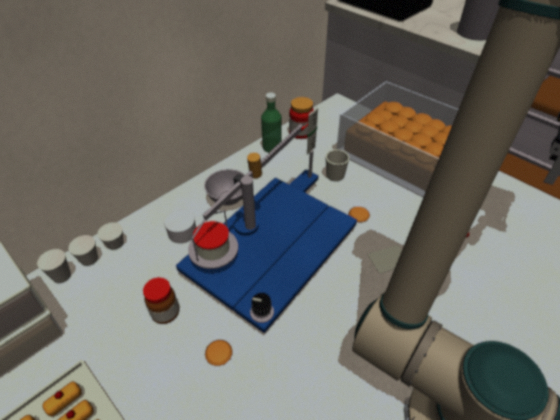

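View pics/top0.png

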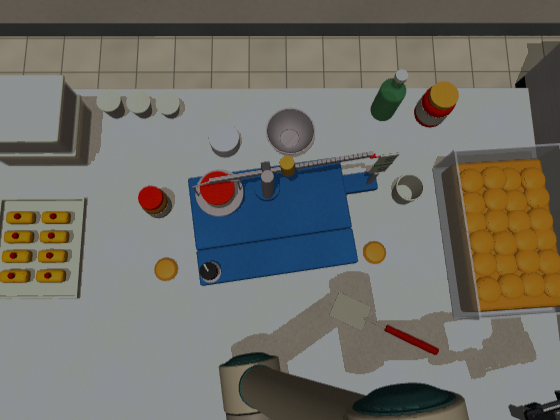

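Side: knob ~(262,303), post ~(248,205), poise ~(255,165), pointer ~(313,115). Top: knob ~(209,270), poise ~(288,167), beam end ~(375,155); the jar stands at (153,200) and a biscuit at (166,269). Next I zoom in on the knob and poise in both views.

Run:
```python
from h import *
a=cv2.imread('pics/side0.png');b=cv2.imread('pics/top0.png')
def c(i,x,y,w,h,s=6.):return cv2.resize(i[y:y+h,x:x+w],(400,300),interpolation=cv2.INTER_CUBIC)
# each crop 60x45 or 80x60
t=np.vstack([np.hstack([c(a,232,282,60,45),c(b,180,248,60,45)]),np.hstack([c(a,225,145,60,45),c(b,258,145,60,45)])])
cv2.imwrite('pics/crop1.png',t)
```

```text
(no output)
```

View pics/crop1.png

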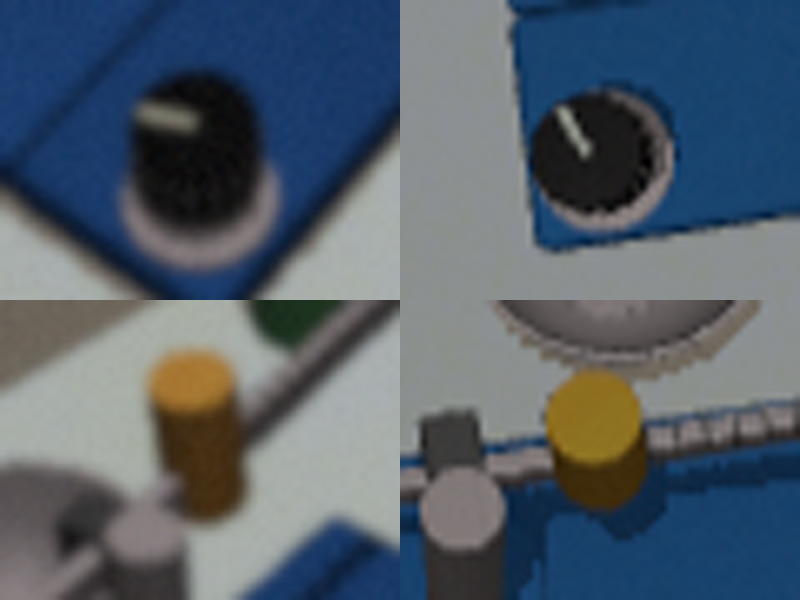

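Crop: the knob's top centre is at side (261.5,300) and top (208.2,270.5). The poise's top centre is at side (254,157) and top (287.1,162.3).

Run:
```python
from h import *
a=get_image('side');b=get_image('top')
print('knob top',tri((a,261.5,300),(b,208.2,270.5)))
print('poise top',tri((a,254,157),(b,287.1,162.3)))
hsv=cv2.cvtColor(b['img'],cv2.COLOR_RGB2HSV)
m=cv2.inRange(hsv,(100,120,60),(125,255,255));m=cv2.morphologyEx(m,cv2.MORPH_OPEN,np.ones((15,15)))
ys,xs=np.nonzero(m)
P=np.array([onz(b,x,y,.04)[:2] for x,y in zip(xs,ys)],np.float32)
r=cv2.minAreaRect(P);print(r,np.round(cv2.boxPoints(r),3).tolist())
# bottom edge fit: lowest mask pixel per column
B=[]
for x in range(210,345):
    c=np.nonzero(m[:,x])[0]
    B.append(onz(b,x,c.max()+.5,.04)[:2])
B=np.array(B,np.float32);v=cv2.fitLine(B,cv2.DIST_HUBER,0,.01,.01).ravel();print('front edge',v,np.degrees(np.arctan2(v[0],-v[1])))
for n,u,v,z in(('cup',408,183,.075),('bowl',291,131,.06),('spat',350,311,0),('jar',151,196,.1),('bis',166,269,.015),('bis2',374,252,.015),('tin',224,137,.05)):print(n,onz(b,u,v,z).round(3))
```

```text
knob top (array([0.42890005, 0.12979667, 0.09131609]), [np.float64(0.001063588081458819), np.float64(0.001063588081458783)])
poise top (array([ 0.64531168, -0.05547983,  0.25269703]), [np.float64(0.0007779274180412534), np.float64(0.0007779274180411882)])
((0.5586373805999756, -0.05403339862823486), (0.2645336091518402, 0.45976167917251587), 8.08095932006836) [[0.39500001072883606, 0.1550000011920929], [0.46000000834465027, -0.30000001192092896], [0.722000002861023, -0.2630000114440918], [0.6570000052452087, 0.19200000166893005]]
front edge [ 0.13117756 -0.9913589   0.42259106 -0.03128719] 7.5376434
cup [ 0.647 -0.369  0.075]
bowl [ 0.793 -0.076  0.06 ]
spat [ 0.33  -0.222  0.   ]
jar [0.61  0.271 0.1  ]
bis [0.439 0.247 0.015]
bis2 [ 0.479 -0.288  0.015]
tin [0.781 0.1   0.05 ]
```

```bash
cat >> h.py <<'E'
def rel(p):
    s=observe();R=np.array(s['ee_rot']);print('t',round(s['time_s'],2),'pos',np.round(s['ee_pos'],4),'yaw',round(np.degrees(np.arctan2(R[1,0],R[0,0])),1),'j',np.round(s['joint_pos'],0),'gap',round(s['finger_gap'],4),'F',np.round(s['wrist_force'],1),'-> cm',np.round(R.T@(np.array(p)-s['ee_pos'])*100,2))
E
python3 -c "
from h import *
import cv2
for n in('side','top'):
    for k in range(6): cv2.imwrite(f'pics/ref_{n}{k}.png',get_image(n)['img'][:,:,::-1])
rel([.429,.130,.18])"
```

```text
t 0.8 pos [ 0.1494 -0.5553  0.1812] yaw 15.1 j [-82.  16.  86.   0.  78.  -7.] gap 0.0941 F [1.1 0.5 0.3] -> cm [ 44.8  -58.92   0.11]
```

Request:
drive_tool(
  series=[
    [[0,0,-70],[23,-29,0],1],
    [[0,0,-70],[23,-29,0],1],
    [[0,0,-70],[23,-29,0],1],
    [[0,0,-70],[23,-29,0],1],
    [[0,0,-70],[23,-29,0],1],
    [[0,0,-70],[23,-29,0],1],
    [[0,0,-70],[23,-29,0],1],
    [[0,0,-70],[23,-29,0],1],
    [[0,0,-70],[23,-29,0],1],
    [[0,0,-70],[23,-29,0],1],
  ],
)

```text
time_s: 1.63
ee_pos: [0.2974, -0.209, 0.1813]
ee_rot: [[0.074, 0.997, 0.002], [0.997, -0.074, 0.004], [0.004, 0.001, -1.0]]
wrist_force: [-0.7, -0.4, 0.0]
finger_gap: 0.0941
```

```bash
python3 -c "
from h import *
rel([.429,.130,.18])"
```

```text
t 1.63 pos [ 0.2974 -0.209   0.1813] yaw 85.8 j [-46.  -3. 108.   0.  75. -42.] gap 0.0941 F [-0.7 -0.4  0. ] -> cm [34.78 10.62  0.27]
```

Request:
drive_tool(
  series=[
    [[0,0,-70],[34.8,10.6,0],1],
    [[0,0,-70],[34.8,10.6,0],1],
    [[0,0,-70],[34.8,10.6,0],1],
    [[0,0,-70],[34.8,10.6,0],1],
    [[0,0,-70],[34.8,10.6,0],1],
    [[0,0,-70],[34.8,10.6,0],1],
    [[0,0,-70],[34.8,10.6,0],1],
    [[0,0,-70],[34.8,10.6,0],1],
    [[0,0,-70],[34.8,10.6,0],1],
    [[0,0,-70],[34.8,10.6,0],1],
  ],
)

```text
time_s: 2.47
ee_pos: [0.434, 0.1273, 0.1812]
ee_rot: [[-0.911, 0.412, 0.002], [0.412, 0.911, 0.003], [-0.001, 0.004, -1.0]]
wrist_force: [0.2, -0.2, 0.3]
finger_gap: 0.0939
```

```bash
python3 -c "
from h import *
rel([.429,.130,.13])"
```

```text
t 2.47 pos [0.434  0.1273 0.1812] yaw 155.7 j [  7.   5. 100.   0.  75. -58.] gap 0.0939 F [ 0.2 -0.2  0.3] -> cm [0.57 0.02 5.12]
```

Request:
drive_tool(
  series=[
    [[0,0,-60],[0.5,0,5],1],
    [[0,0,-60],[0.5,0,5],1],
    [[0,0,-60],[0.5,0,5],1],
    [[0,0,-60],[0.5,0,5],1],
    [[0,0,-60],[0.5,0,5],1],
    [[0,0,-60],[0.5,0,5],1],
    [[0,0,-60],[0.5,0,5],1],
    [[0,0,-60],[0.5,0,5],1],
    [[0,0,-60],[0.5,0,5],1],
    [[0,0,-60],[0.5,0,5],1],
  ],
)

```text
time_s: 3.3
ee_pos: [0.4273, 0.1242, 0.1312]
ee_rot: [[-0.818, -0.575, 0.0], [-0.575, 0.818, -0.0], [-0.0, -0.0, -1.0]]
wrist_force: [-0.1, -0.6, 0.3]
finger_gap: 0.0941
```

```bash
python3 -c "
from h import *
rel([.429,.130,.061])
a=snap('side');b=snap('top')
cv2.imwrite('pics/chk1.png',np.hstack([cv2.resize(d['img'][y:y+120,x:x+100,::-1],(400,480),interpolation=cv2.INTER_CUBIC) for d,x,y in((a,210,225),(b,160,210))]))"
```

```text
t 3.3 pos [0.4273 0.1242 0.1312] yaw -144.9 j [   7.    7.  106.   -0.   68. -118.] gap 0.0941 F [-0.1 -0.6  0.3] -> cm [-0.48  0.38  7.02]
```

View pics/chk1.png

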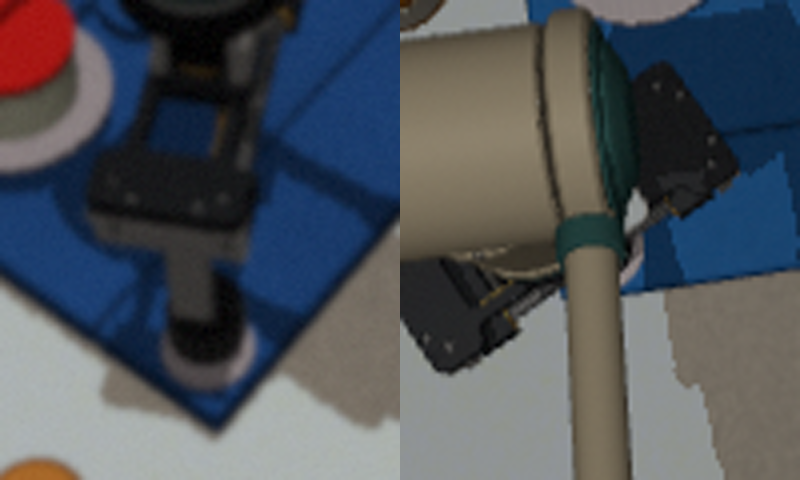

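The crop shows the open fingers straddling the knob without touching it. I now centre and lower.

Request:
drive_tool(
  series=[
    [[0,0,0],[-0.5,0.4,1],1],
    [[0,0,0],[-0.5,0.4,2],1],
    [[0,0,0],[-0.5,0.4,3],1],
    [[0,0,0],[-0.5,0.4,4],1],
    [[0,0,0],[-0.5,0.4,5],1],
    [[0,0,0],[-0.5,0.4,6],1],
    [[0,0,0],[-0.5,0.4,6.5],1],
    [[0,0,0],[-0.5,0.4,7],1],
    [[0,0,0],[-0.5,0.4,7],1],
    [[0,0,0],[-0.5,0.4,7],1],
  ],
)

```text
time_s: 4.23
ee_pos: [0.429, 0.1304, 0.061]
ee_rot: [[-0.819, -0.574, -0.0], [-0.574, 0.819, -0.0], [0.0, 0.0, -1.0]]
wrist_force: [0.3, -0.3, 0.3]
finger_gap: 0.0938
```

```bash
python3 -c "
from h import *
rel([.429,.130,.061])"
```

```text
t 4.23 pos [0.429  0.1304 0.061 ] yaw -145.0 j [   8.   11.  112.   -0.   57. -117.] gap 0.0938 F [ 0.3 -0.3  0.3] -> cm [ 0.03 -0.04 -0.  ]
```

Close first, gently.

Request:
drive_tool(
  series=[
    [[0,0,0],[0,0,0],0.6],
    [[0,0,0],[0,0,0],0.5],
    [[0,0,0],[0,0,0],0.45],
    [[0,0,0],[0,0,0],0.4],
    [[0,0,0],[0,0,0],0.3],
    [[0,0,0],[0,0,0],0.2],
    [[0,0,0],[0,0,0],0.2],
    [[0,0,0],[0,0,0],0.2],
    [[0,0,0],[0,0,0],0.2],
    [[0,0,0],[0,0,0],0.2],
  ],
  force=30,
)

```text
time_s: 5.07
ee_pos: [0.4287, 0.1306, 0.0611]
ee_rot: [[-0.819, -0.574, -0.001], [-0.574, 0.819, 0.001], [0.0, 0.001, -1.0]]
wrist_force: [-1.0, 0.8, 0.6]
finger_gap: 0.041
```

Request:
drive_tool(
  series=[
    [[0,0,7],[0,0,0],0.2],
    [[0,0,14],[0,0,0],0.2],
    [[0,0,21],[0,0,0],0.2],
    [[0,0,28],[0,0,0],0.2],
    [[0,0,35],[0,0,0],0.2],
    [[0,0,42],[0,0,0],0.2],
    [[0,0,49],[0,0,0],0.2],
    [[0,0,56],[0,0,0],0.2],
    [[0,0,63],[0,0,0],0.2],
    [[0,0,70],[0,0,0],0.2],
  ],
)

```text
time_s: 5.9
ee_pos: [0.4297, 0.1331, 0.0613]
ee_rot: [[-0.815, 0.579, 0.002], [0.579, 0.815, 0.005], [0.002, 0.005, -1.0]]
wrist_force: [-0.3, 7.1, -1.1]
finger_gap: 0.0408
```

```bash
python3 -c "
from h import *
rel([.429,.130,.061]);print(observe()['moment'])"
```

```text
t 5.9 pos [0.4297 0.1331 0.0613] yaw 144.6 j [  8.  11. 112.   0.  57. -47.] gap 0.0408 F [-0.3  7.1 -1.1] -> cm [-0.13 -0.29  0.03]
[ 1.80762555 -0.40279482  0.12291921]
```

Request:
drive_tool(
  series=[
    [[0,0,7],[0,0.1,0],0.2],
    [[0,0,14],[0.1,0.2,0],0.2],
    [[0,0,21],[0.1,0.2,0],0.2],
    [[0,0,28],[0.1,0.2,0],0.2],
    [[0,0,35],[0.1,0.2,0],0.2],
    [[0,0,42],[0.1,0.2,0],0.2],
    [[0,0,49],[0.1,0.2,0],0.2],
    [[0,0,56],[0.1,0.2,0],0.2],
    [[0,0,63],[0.1,0.2,0],0.2],
    [[0,0,70],[0.1,0.2,0],0.2],
  ],
)

```text
time_s: 6.73
ee_pos: [0.4326, 0.1338, 0.0611]
ee_rot: [[0.264, 0.965, 0.006], [0.965, -0.264, 0.002], [0.004, 0.006, -1.0]]
wrist_force: [6.1, 3.2, -9.3]
finger_gap: 0.0409
```

```bash
python3 -c "
from h import *
rel([.429,.130,.061]);print(observe()['moment'])"
```

```text
t 6.73 pos [0.4326 0.1338 0.0611] yaw 74.7 j [  8.  11. 111.   0.  57.  24.] gap 0.0409 F [ 6.1  3.2 -9.3] -> cm [-0.46 -0.25  0.  ]
[ 0.55185328 -1.42471518  0.1963152 ]
```

Request:
drive_tool(
  series=[
    [[0,0,0],[0,0,0],0.7],
    [[0,0,0],[0,0,0],1],
    [[0,0,0],[0,0,0],1],
    [[0,0,0],[0,0,0],1],
    [[0,0,0],[0,0,-2],1],
    [[0,0,0],[0,0,-5],1],
    [[0,0,0],[0,0,-9],1],
    [[0,0,0],[0,0,-13],1],
    [[0,0,0],[-3,-10,-16],1],
    [[0,0,0],[-5,-14,-16],1],
  ],
)

```text
time_s: 7.57
ee_pos: [0.3508, 0.1275, 0.2124]
ee_rot: [[0.258, 0.966, 0.006], [0.966, -0.258, 0.001], [0.002, 0.005, -1.0]]
wrist_force: [-1.1, -0.2, 0.1]
finger_gap: 0.094
```

Request:
drive_tool(
  series=[
    [[0,0,-40],[-4,-4,0],1],
    [[0,0,-40],[-8,-4,0],1],
    [[0,0,-40],[-12,-4,0],1],
    [[0,0,-40],[-16,-4,0],1],
    [[0,0,-40],[-20,-4,0],1],
    [[0,0,-40],[-20,-4,0],1],
    [[0,0,-40],[-20,-4,0],1],
    [[0,0,-40],[-20,-4,0],1],
    [[0,0,-40],[-20,-4,0],1],
    [[0,0,-40],[-20,-4,0],1],
  ],
)

```text
time_s: 8.4
ee_pos: [0.2579, -0.0557, 0.2096]
ee_rot: [[-0.421, 0.907, 0.0], [0.907, 0.421, 0.0], [0.0, 0.0, -1.0]]
wrist_force: [0.1, 0.2, 0.5]
finger_gap: 0.094
```

Run:
```python
from h import *
rel([.429,.130,.061])
a=snap('side','side1');b=snap('top','top1')
def c(i,x,y,w,h):return cv2.resize(i[y:y+h,x:x+w,::-1],(400,300),interpolation=cv2.INTER_CUBIC)
A,B=a['img'],b['img']
cv2.imwrite('pics/crop2.png',np.vstack([np.hstack([c(A,232,282,60,45),c(B,180,248,60,45)]),np.hstack([c(A,180,90,160,120),c(B,180,130,240,180)])]))
```

```text
t 8.4 pos [ 0.2579 -0.0557  0.2096] yaw 114.9 j [-27. -14. 113.   0.  81. -52.] gap 0.094 F [0.1 0.2 0.5] -> cm [ 9.64 23.33 14.87]
```

View pics/crop2.png

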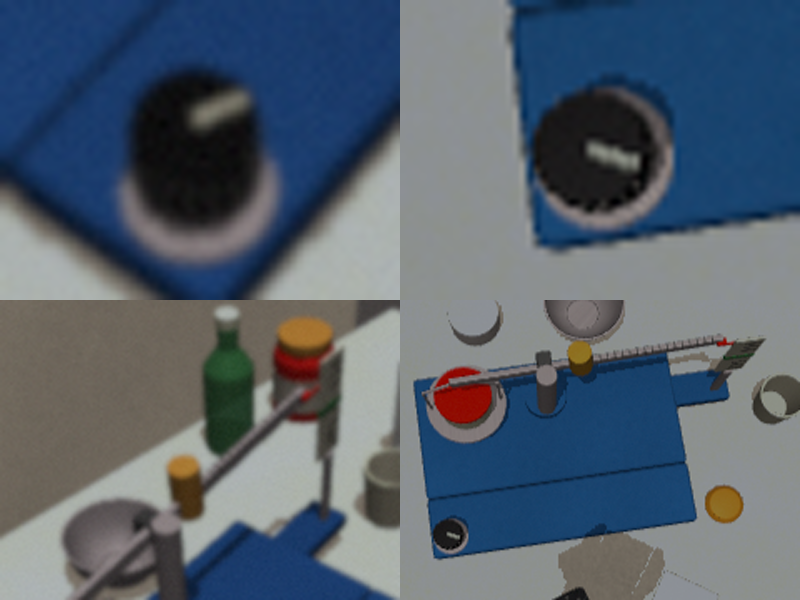

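Crop: the white line turned from ~32° to ~-101° (134° clockwise). The pointer is above the band and the poise is near the inner end. I now measure the tilt by tracking how the post top has moved.

```bash
cat >> h.py <<'E'
def track(ref,pts,n=4):
    """shift of patches (subpixel) since reference pictures ref -> mm-ish px"""
    out={}
    for cam in('side','top'):
        g=lambda im:cv2.cvtColor(im,cv2.COLOR_BGR2GRAY).astype(np.float32)
        R=np.mean([g(cv2.imread(f'pics/{ref}_{cam}{k}.png')) for k in range(6)],0)
        d=[get_image(cam) for _ in range(n)];N=np.mean([g(x['img'][:,:,::-1]) for x in d],0)
        for nm,(u,v,w) in pts[cam].items():
            W=np.eye(2,3,dtype=np.float32);h=w
            r=R[v-h:v+h+1,u-h:u+h+1];q=N[v-h-6:v+h+7,u-h-6:u+h+7]
            W[0,2]=W[1,2]=6
            try: cc,W=cv2.findTransformECC(r,q,W,cv2.MOTION_TRANSLATION,(3,100,1e-5))
            except cv2.error as e: cc=0
            out[cam,nm]=(W[:,2]-6,cc)
        out[cam]=d[0]
    return out
PTS={'side':{'post':(247,184,9),'corner':(267,328,7),'left':(181,268,7),'poise':(254,165,10),'right':(355,219,6)},'top':{'post':(267,182,9),'corner':(200,282,7),'left':(191,185,7),'poise':(287,167,9),'right':(354,263,7)}}
E
python3 - <<'E'
from h import *
T=track('ref',PTS)
for k,v in T.items():
    if isinstance(k,tuple):print(k,v[0].round(2),round(v[1],3))
a,b=T['side'],T['top']
us,ut=np.array([246.8,180.3]),np.array([267.4,176.])
p0,e0=tri((a,*us),(b,*ut));p1,e1=tri((a,*(us+T['side','post'][0])),(b,*(ut+T['top','post'][0])))
print('post',p0,e0,p1,e1,(p1-p0)*1000)
c0=onz(b,199.8,283.5,.04);yaw=np.radians(7.5);R=np.array([[np.cos(yaw),-np.sin(yaw)],[np.sin(yaw),np.cos(yaw)]])
k=np.array([.429,.130]);print('post in scale rel knob',R.T@(p0[:2]-k)*1000,R.T@(p1[:2]-k)*1000,'expect 190,-170')
E
```

```text
('side', 'post') [-0.32 -0.48] 0.997
('side', 'corner') [ 0.   -0.76] 0.997
('side', 'left') [ 0.01 -0.17] 0.996
('side', 'poise') [-0.43 -0.53] 0.997
('side', 'right') [-3.57  4.77] 0.722
('top', 'post') [ 0.67 -1.05] 0.995
('top', 'corner') [-0.02 -0.29] 0.996
('top', 'left') [0.28 0.11] 0.985
('top', 'poise') [ 0.63 -1.05] 0.988
('top', 'right') [ 0.05 -0.12] 1.0
post [ 0.62513396 -0.0128499   0.21945671] [np.float64(0.0011689864524823891), np.float64(0.0011689864524823013)] [ 0.62793619 -0.0143033   0.21823405] [np.float64(0.0012156791135077335), np.float64(0.0012156791135077894)] [ 2.80222449 -1.45340064 -1.22265615]
post in scale rel knob [ 175.81035396 -167.22841753] [ 178.39889818 -169.03514782] expect 190,-170
```

```bash
python3 -c "
from h import *
rel([.431,.132,.20])"
```

```text
t 8.9 pos [ 0.2583 -0.0555  0.2096] yaw 115.1 j [-27. -14. 113.  -0.  81. -52.] gap 0.0941 F [ 0.8  0.  -1.3] -> cm [ 9.65 23.6   0.96]
```

Request:
drive_tool(
  series=[
    [[0,0,-35],[9.7,23.6,1],1],
    [[0,0,-35],[9.7,23.6,1],1],
    [[0,0,-35],[9.7,23.6,1],1],
    [[0,0,-35],[9.7,23.6,1],1],
    [[0,0,-35],[9.7,23.6,1],1],
    [[0,0,-35],[9.7,23.6,1],1],
    [[0,0,-35],[9.7,23.6,1],1],
    [[0,0,-35],[9.7,23.6,5],1],
    [[0,0,-35],[9.7,23.6,8],1],
    [[0,0,-35],[9.7,23.6,8],1],
  ],
)

```text
time_s: 9.73
ee_pos: [0.4257, 0.1314, 0.1246]
ee_rot: [[-0.867, 0.499, -0.012], [0.499, 0.867, -0.002], [0.009, -0.008, -1.0]]
wrist_force: [-0.9, 0.3, -0.4]
finger_gap: 0.0938
```

```bash
python3 -c "
from h import *
rel([.431,.132,.061])"
```

```text
t 9.73 pos [0.4257 0.1314 0.1246] yaw 150.1 j [  8.   8. 106.  -0.  67. -52.] gap 0.0938 F [-0.9  0.3 -0.4] -> cm [-0.49  0.37  6.35]
```

Request:
drive_tool(
  series=[
    [[0,0,0],[0,0,0],1],
    [[0,0,0],[0,0,2],1],
    [[0,0,0],[0,0,4],1],
    [[0,0,0],[0,0,6],1],
    [[0,0,0],[0,0,6.8],1],
    [[0,0,0],[0,0,6.8],1],
    [[0,0,0],[0,0,6.8],0.7],
    [[0,0,0],[0,0,6.8],0.5],
    [[0,0,0],[0,0,6.8],0.5],
    [[0,0,0],[0,0,6.8],0.5],
  ],
)

```text
time_s: 10.57
ee_pos: [0.4319, 0.1322, 0.0627]
ee_rot: [[-0.867, 0.499, 0.002], [0.499, 0.867, 0.0], [-0.002, 0.001, -1.0]]
wrist_force: [0.2, 0.2, -0.1]
finger_gap: 0.071
```

```bash
python3 -c "
from h import *
rel([.431,.132,.061])"
```

```text
t 10.57 pos [0.4319 0.1322 0.0627] yaw 150.1 j [  8.  11. 111.  -0.  57. -52.] gap 0.071 F [ 0.2  0.2 -0.1] -> cm [ 0.07 -0.06  0.17]
```

Close, then turn 90° in total.

Request:
drive_tool(
  series=[
    [[0,0,0],[0,0,0.1],0.4],
    [[0,0,0],[0,0,0.1],0.3],
    [[0,0,0],[0,0,0.1],0.2],
    [[0,0,0],[0,0,0.1],0.2],
    [[0,0,0],[0,0,0.1],0.2],
    [[0,0,6],[0,0,0.1],0.2],
    [[0,0,13],[0,0,0.1],0.2],
    [[0,0,20],[0,0,0.1],0.2],
    [[0,0,27],[0,0,0.1],0.2],
    [[0,0,34],[0,0,0.1],0.2],
  ],
)

```text
time_s: 11.4
ee_pos: [0.4314, 0.1325, 0.0602]
ee_rot: [[-0.434, 0.901, 0.001], [0.901, 0.434, 0.001], [0.0, 0.001, -1.0]]
wrist_force: [1.4, 1.9, -5.6]
finger_gap: 0.041
```

Request:
drive_tool(
  series=[
    [[0,0,7],[0,0,0],0.2],
    [[0,0,14],[0,0,0],0.2],
    [[0,0,21],[0,0,0],0.2],
    [[0,0,28],[0,0,0],0.2],
    [[0,0,35],[0,0,0],0.2],
    [[0,0,42],[0,0,0],0.2],
    [[0,0,49],[0,0,0],0.2],
    [[0,0,56],[0,0,0],0.2],
    [[0,0,56],[0,0,0],0.2],
    [[0,0,56],[0,0,0],0.2],
  ],
)

```text
time_s: 12.23
ee_pos: [0.4323, 0.1323, 0.0597]
ee_rot: [[0.497, 0.868, 0.002], [0.868, -0.497, 0.001], [0.001, 0.002, -1.0]]
wrist_force: [5.8, 0.6, -12.2]
finger_gap: 0.0408
```

Request:
drive_tool(
  series=[
    [[0,0,0],[0,0,0],0.7],
    [[0,0,0],[0,0,0],1],
    [[0,0,0],[0,0,0],1],
    [[0,0,0],[0,0,0],1],
    [[0,0,0],[0,0,-2],1],
    [[0,0,0],[0,0,-5],1],
    [[0,0,0],[0,0,-9],1],
    [[0,0,0],[0,0,-13],1],
    [[0,0,0],[0,0,-15],1],
    [[0,0,0],[0,0,-15],1],
  ],
)

```text
time_s: 13.07
ee_pos: [0.4341, 0.1326, 0.216]
ee_rot: [[0.498, 0.867, 0.011], [0.867, -0.499, 0.001], [0.007, 0.009, -1.0]]
wrist_force: [0.1, 0.0, -0.1]
finger_gap: 0.0938
```

```bash
python3 -c "
from h import *
rel([.258,-.056,.21])"
```

```text
t 13.07 pos [0.4341 0.1326 0.216 ] yaw 60.1 j [ 8.  4. 97. -0. 79. 38.] gap 0.0938 F [ 0.1  0.  -0.1] -> cm [-25.13  -5.87   0.39]
```

Request:
drive_tool(
  series=[
    [[0,0,-70],[-25,-6,0],1],
    [[0,0,-70],[-25,-6,0],1],
    [[0,0,-70],[-25,-6,0],1],
    [[0,0,-70],[-25,-6,0],1],
    [[0,0,-70],[-25,-6,0],1],
    [[0,0,-70],[-25,-6,0],1],
    [[0,0,-70],[-25,-6,0],1],
    [[0,0,-70],[-25,-6,0],1],
    [[0,0,-70],[-25,-6,0],1],
    [[0,0,-70],[-25,-6,0],1],
  ],
)

```text
time_s: 13.9
ee_pos: [0.2525, -0.0548, 0.2097]
ee_rot: [[-0.542, 0.841, -0.001], [0.841, 0.542, 0.0], [0.001, -0.001, -1.0]]
wrist_force: [0.6, 0.3, 0.5]
finger_gap: 0.0939
```

```bash
cat > chk.py <<'E'
from h import *
rel([.431,.132,.12])
T=track('ref',PTS)
for k,v in T.items():
    if isinstance(k,tuple) and 'right' not in k:print(k,v[0].round(2),round(v[1],3))
a,b=T['side'],T['top']
us,ut=np.array([246.8,180.3]),np.array([267.4,176.])
p0,_=tri((a,*us),(b,*ut));p1,_=tri((a,*(us+T['side','post'][0])),(b,*(ut+T['top','post'][0])))
print('post moved mm',(p1-p0)*1000)
i=b['img'][262:282,198:220].astype(int).sum(2);m=(i>270)
# white line: bright pixels within knob top disc
ys,xs=np.nonzero((b['img'].min(2)>90)&(np.hypot(np.arange(560)[None]-208.3,np.arange(420)[:,None]-270.6)<7.2))
w=np.array([xs.mean()-208.2,ys.mean()-270.5]);print('line world deg',np.degrees(np.arctan2(-w[0],-w[1])),len(xs))
E
python3 chk.py
```

```text
t 13.9 pos [ 0.2525 -0.0548  0.2097] yaw 122.8 j [-28. -15. 113.  -0.  82. -61.] gap 0.0939 F [0.6 0.3 0.5] -> cm [ 6.02 25.13  8.95]
('side', 'post') [-0.38 -0.54] 0.998
('side', 'corner') [ 0.03 -0.81] 0.997
('side', 'left') [ 0.02 -0.16] 0.996
('side', 'poise') [-0.49 -0.54] 0.997
('top', 'post') [ 0.72 -1.12] 0.994
('top', 'corner') [-0.16 -0.18] 0.965
('top', 'left') [0.31 0.1 ] 0.984
('top', 'poise') [ 0.62 -1.12] 0.987
post moved mm [ 3.01061461 -1.52534052 -1.23889042]
line world deg 149.87419136034273 13
```

Run:
```python
from h import *
b=snap('top');a=snap('side')
cv2.imwrite('pics/crop3.png',np.hstack([cv2.resize(i[y:y+30,x:x+30,::-1],(400,400),interpolation=cv2.INTER_CUBIC) for i,x,y in((b['img'],193,255),(a['img'],247,290))]))
```

```text
(no output)
```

View pics/crop3.png

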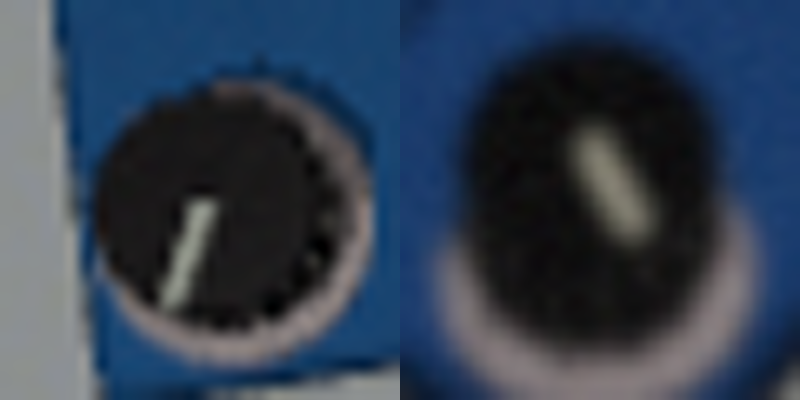

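Crop: the line points to about 160° in the world, so the total turn so far is ~232°. The post stopped tilting over the last 90° (0.2 mm), which is about the width of the bearing zone, so the knob is near its upper edge. I turn back about 43° to the middle.

Request:
drive_tool(
  series=[
    [[0,0,0],[6,25.1,0],1],
    [[0,0,0],[6,25.1,0],1],
    [[0,0,0],[6,25.1,0],1],
    [[0,0,0],[6,25.1,0],1],
    [[0,0,0],[6,25.1,0],1],
    [[0,0,0],[6,25.1,0],1],
    [[0,0,0],[6,25.1,3],1],
    [[0,0,0],[6,25.1,6],1],
    [[0,0,0],[6,25.1,8],1],
    [[0,0,0],[6,25.1,8],1],
  ],
)

```text
time_s: 15.23
ee_pos: [0.4297, 0.1312, 0.1265]
ee_rot: [[-0.54, 0.842, -0.009], [0.842, 0.54, -0.002], [0.004, -0.009, -1.0]]
wrist_force: [0.4, 0.4, -0.9]
finger_gap: 0.0942
```

```bash
python3 -c "
from h import *
rel([.431,.132,.061])"
```

```text
t 15.23 pos [0.4297 0.1312 0.1265] yaw 122.7 j [  8.   8. 105.  -0.  68. -25.] gap 0.0942 F [ 0.4  0.4 -0.9] -> cm [-0.03  0.21  6.55]
```

Request:
drive_tool(
  series=[
    [[0,0,0],[0,0,0],1],
    [[0,0,0],[0,0,2],1],
    [[0,0,0],[0,0,4],1],
    [[0,0,0],[0,0,6],1],
    [[0,0,0],[0,0,6.8],1],
    [[0,0,0],[0,0,6.8],1],
    [[0,0,0],[0,0,6.8],0.7],
    [[0,0,0],[0,0,6.8],0.5],
    [[0,0,0],[0,0,6.8],0.3],
    [[0,0,0],[0,0,6.8],0.2],
  ],
)

```text
time_s: 16.07
ee_pos: [0.4342, 0.1313, 0.0637]
ee_rot: [[-0.539, 0.842, 0.002], [0.842, 0.539, 0.0], [-0.001, 0.002, -1.0]]
wrist_force: [0.3, 0.8, 0.7]
finger_gap: 0.071
```

Request:
drive_tool(
  series=[
    [[0,0,0],[0,0,0],0.2],
    [[0,0,0],[0,0,0],0.2],
    [[0,0,-7],[0,0,0],0.2],
    [[0,0,-14],[0,0,0],0.2],
    [[0,0,-21],[0,0,0],0.2],
    [[0,0,-28],[0,0,0],0.2],
    [[0,0,-35],[0,0,0],0.2],
    [[0,0,-42],[0,0,0],0.2],
    [[0,0,-43],[0,0,0],0.2],
    [[0,0,-43],[0,0,0],0.2],
  ],
)

```text
time_s: 16.9
ee_pos: [0.4329, 0.1314, 0.0632]
ee_rot: [[-0.968, 0.25, -0.0], [0.25, 0.968, 0.0], [0.001, 0.0, -1.0]]
wrist_force: [-1.9, 0.1, 5.8]
finger_gap: 0.0399
```

Request:
drive_tool(
  series=[
    [[0,0,0],[0,0,0],0.7],
    [[0,0,0],[0,0,0],1],
    [[0,0,0],[0,0,0],1],
    [[0,0,0],[0,0,0],1],
    [[0,0,0],[0,0,-2],1],
    [[0,0,0],[0,0,-5],1],
    [[0,0,0],[0,0,-9],1],
    [[0,0,0],[0,0,-13],1],
    [[0,0,0],[0,0,-15],1],
    [[0,0,0],[0,0,-15],1],
  ],
)

```text
time_s: 17.73
ee_pos: [0.4368, 0.1317, 0.2176]
ee_rot: [[-0.968, 0.249, 0.01], [0.249, 0.969, 0.001], [-0.01, 0.004, -1.0]]
wrist_force: [0.1, -1.2, 0.2]
finger_gap: 0.0941
```

```bash
python3 -c "
from h import *
rel([.258,-.056,.3])"
```

```text
t 17.73 pos [0.4368 0.1317 0.2176] yaw 165.6 j [  8.   4.  96.  -0.  79. -68.] gap 0.0941 F [ 0.1 -1.2  0.2] -> cm [ 12.56 -22.59  -8.45]
```

Request:
drive_tool(
  series=[
    [[0,0,68],[12.5,-22.5,-4],1],
    [[0,0,68],[12.5,-22.5,-8],1],
    [[0,0,68],[12.5,-22.5,-8.5],1],
    [[0,0,68],[12.5,-22.5,-8.5],1],
    [[0,0,68],[12.5,-22.5,-8.5],1],
    [[0,0,68],[12.5,-22.5,-8.5],1],
    [[0,0,68],[12.5,-22.5,-8.5],1],
    [[0,0,68],[12.5,-22.5,-8.5],1],
    [[0,0,68],[12.5,-22.5,-8.5],1],
    [[0,0,68],[12.5,-22.5,-8.5],1],
  ],
)

```text
time_s: 18.57
ee_pos: [0.2555, -0.056, 0.2966]
ee_rot: [[-0.125, 0.992, -0.001], [0.992, 0.125, 0.0], [0.001, -0.001, -1.0]]
wrist_force: [-0.3, -0.2, 0.3]
finger_gap: 0.0939
```

```bash
python3 chk.py
python3 - <<'E'
from h import *
b=snap('top');a=snap('side')
c=lambda i,x,y,w,h:cv2.resize(i[y:y+h,x:x+w,::-1],(400,300),interpolation=cv2.INTER_CUBIC)
A,B=a['img'],b['img']
cv2.imwrite('pics/crop4.png',np.vstack([np.hstack([c(A,275,95,60,45),c(B,350,135,60,45)]),np.hstack([c(A,225,145,60,45),c(B,180,248,60,45)])]))
E
```

```text
t 18.57 pos [ 0.2555 -0.056   0.2966] yaw 97.2 j [-28. -16. 102.  -0.  94. -35.] gap 0.0939 F [-0.3 -0.2  0.3] -> cm [16.46 19.77 17.65]
('side', 'post') [-0.38 -0.56] 0.997
('side', 'corner') [ 0.04 -0.82] 0.997
('side', 'left') [ 0.02 -0.17] 0.996
('side', 'poise') [-0.49 -0.52] 0.997
('top', 'post') [ 0.72 -1.13] 0.995
('top', 'corner') [-0.11 -0.26] 0.994
('top', 'left') [0.3 0.1] 0.984
('top', 'poise') [ 0.57 -1.09] 0.987
post moved mm [ 3.03021564 -1.53199937 -1.2036427 ]
line world deg -175.36007741056306 11
```

View pics/crop4.png

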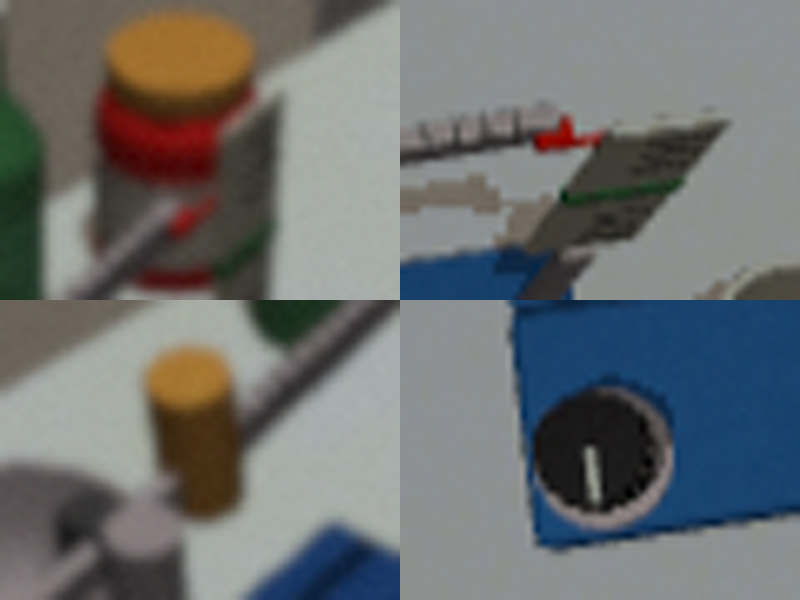

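Crop: the pointer tip is at side (307.3,125.5) and top (380.8,155.5), above the green band at side (~312,133). The poise is at side (253.5,156.3). The post stayed within 0.02 px through the back-turn, so the scale is inside the bearing zone.

Run:
```python
from h import *
b=get_image('top');a=get_image('side')
t,e=tri((a,307.3,125.5),(b,380.8,155.5));print('tip',t,e)
p,e=tri((a,253.5,156.3),(b,287.7,161.2));print('poise top',p,e)
g,e=tri((a,275+245/6.667,95+250/6.667),(b,350+222/6.667,135+190/6.667));print('band mid',g,e)
d=t[:2]-p[:2];print('beam yaw',np.degrees(np.arctan2(d[0],-d[1])))
B=-np.arctan((t[2]-.205)/.266);print('beam',B,'travel mm',-B/.0018)
rel([p[0],p[1],.36])
```

```text
tip [ 0.66873317 -0.26486311  0.22540094] [np.float64(0.0003066037443670393), np.float64(0.0003066037443671273)]
poise top [ 0.64803134 -0.05666289  0.25249173] [np.float64(0.0010141482378111031), np.float64(0.0010141482378114041)]
band mid [ 0.65864585 -0.27467172  0.20264969] [np.float64(0.001594546691613805), np.float64(0.0015945466916139925)]
beam yaw 5.678387774456672
beam -0.07654542726237615 travel mm 42.52523736798675
t 19.17 pos [ 0.2563 -0.0556  0.2976] yaw 97.6 j [-28. -16. 102.  -0.  94. -35.] gap 0.094 F [-0.  -1.9  0.2] -> cm [-5.32 38.81 -6.24]
```

Request:
drive_tool(
  series=[
    [[0,0,0],[-0.5,2,-3],1],
    [[0,0,0],[-1,6,-6],1],
    [[0,0,0],[-1.5,10,-6.2],1],
    [[0,0,0],[-2,14,-6.2],1],
    [[0,0,0],[-2.5,18,-6.2],1],
    [[0,0,0],[-3,22,-6.2],1],
    [[0,0,0],[-4,26,-6.2],1],
    [[0,0,0],[-4.5,30,-6.2],1],
    [[0,0,0],[-5,34,-6.2],1],
    [[0,0,0],[-5.3,38,-6.2],1],
  ],
)

```text
time_s: 20.0
ee_pos: [0.642, -0.0579, 0.3589]
ee_rot: [[-0.132, 0.991, -0.001], [0.991, 0.132, -0.0], [-0.0, -0.001, -1.0]]
wrist_force: [0.3, -0.9, 1.1]
finger_gap: 0.0936
```

Request:
drive_tool(
  series=[
    [[0,0,0],[0,0.8,0],0.9],
    [[0,0,0],[0,0.8,0],0.9],
    [[0,0,0],[0,0.8,2],0.9],
    [[0,0,0],[0,0.8,4],0.9],
    [[0,0,0],[0,0.8,6],0.9],
    [[0,0,0],[0,0.8,8],0.9],
    [[0,0,0],[0,0.8,8],0.9],
    [[0,0,0],[0,0.8,8],0.9],
    [[0,0,0],[0,0.8,8],0.9],
    [[0,0,0],[0,0.8,8],0.9],
  ],
)

```text
time_s: 20.83
ee_pos: [0.6482, -0.057, 0.282]
ee_rot: [[-0.132, 0.991, 0.003], [0.991, 0.132, -0.001], [-0.001, 0.003, -1.0]]
wrist_force: [-0.2, -0.4, 0.2]
finger_gap: 0.0846
```

```bash
python3 -c "
from h import *
rel([.648,-.0567,.222])"
```

```text
t 20.83 pos [ 0.6482 -0.057   0.282 ] yaw 97.6 j [-11.  21.  65.  -0.  94. -19.] gap 0.0846 F [-0.2 -0.4  0.2] -> cm [ 0.04 -0.04  6.  ]
```

Request:
drive_tool(
  series=[
    [[0,0,0],[0,0,2],0.8],
    [[0,0,0],[0,0,4],0.7],
    [[0,0,0],[0,0,5.5],0.6],
    [[0,0,0],[0,0,6],0.5],
    [[0,0,0],[0,0,6],0.45],
    [[0,0,0],[0,0,6],0.4],
    [[0,0,0],[0,0,6],0.35],
    [[0,0,0],[0,0,6],0.3],
    [[0,0,0],[0,0,6],0.3],
    [[0,0,0],[0,0,6],0.3],
  ],
  force=10,
)

```text
time_s: 21.67
ee_pos: [0.6506, -0.0569, 0.2211]
ee_rot: [[-0.133, 0.991, 0.007], [0.991, 0.133, -0.0], [-0.001, 0.006, -1.0]]
wrist_force: [4.8, -0.6, 0.7]
finger_gap: 0.0312
```

Request:
drive_tool(
  series=[
    [[0,0,0],[-0.4,0.2,0],0.3],
    [[0,0,0],[-1,0.2,0],0.3],
    [[0,0,0],[-1.6,0.2,0.05],0.3],
    [[0,0,0],[-2.2,0.2,0.1],0.3],
    [[0,0,0],[-2.8,0.2,0.15],0.3],
    [[0,0,0],[-3.4,0.2,0.2],0.3],
    [[0,0,0],[-4,0.2,0.25],0.3],
    [[0,0,0],[-4.4,0.2,0.3],0.3],
    [[0,0,0],[-4.4,0.2,0.3],0.3],
    [[0,0,0],[-4.4,0.2,0.3],0.3],
  ],
)

```text
time_s: 22.5
ee_pos: [0.6569, -0.102, 0.2167]
ee_rot: [[-0.131, 0.991, 0.002], [0.991, 0.131, -0.002], [-0.002, 0.002, -1.0]]
wrist_force: [5.7, 1.2, 0.7]
finger_gap: 0.0316
```

Request:
drive_tool(
  series=[
    [[0,0,0],[0,0,0],0.5],
    [[0,0,0],[0,0,0],0.7],
    [[0,0,0],[0,0,0],0.8],
    [[0,0,0],[0,0,0],0.8],
    [[0,0,0],[0,0,-2],0.8],
    [[0,0,0],[0,0,-5],0.8],
    [[0,0,0],[0,0,-8],0.8],
    [[0,0,0],[0,0,-10],0.8],
    [[0,0,0],[0,0,-12],0.8],
    [[0,0,0],[0,0,-12],0.8],
  ],
)

```text
time_s: 23.33
ee_pos: [0.6567, -0.1007, 0.3411]
ee_rot: [[-0.132, 0.991, 0.007], [0.991, 0.132, -0.002], [-0.003, 0.006, -1.0]]
wrist_force: [-0.6, -0.2, 1.4]
finger_gap: 0.0751
```

Request:
drive_tool(
  series=[
    [[0,0,0],[0,-4,0],0.8],
    [[0,0,0],[0,-8,0],0.8],
    [[0,0,0],[0,-12,0],0.8],
    [[0,0,0],[0,-16,0],0.8],
    [[0,0,0],[0,-20,0],0.8],
    [[0,0,0],[0,-24,0],0.8],
    [[0,0,0],[0,-28,0],0.8],
    [[0,0,0],[0,-32,0],0.8],
    [[0,0,0],[0,-36,0],0.8],
    [[0,0,0],[0,-38,0],0.8],
  ],
)

```text
time_s: 24.17
ee_pos: [0.2742, -0.1492, 0.3354]
ee_rot: [[-0.131, 0.991, -0.004], [0.991, 0.131, 0.0], [0.001, -0.004, -1.0]]
wrist_force: [-0.4, 0.9, 0.3]
finger_gap: 0.0751
```

```bash
python3 chk.py
python3 - <<'E'
from h import *
b=snap('top');a=snap('side')
c=lambda i,x,y,w,h:cv2.resize(i[y:y+h,x:x+w,::-1],(400,300),interpolation=cv2.INTER_CUBIC)
A,B=a['img'],b['img']
cv2.imwrite('pics/crop5.png',np.vstack([np.hstack([c(A,275,95,60,45),c(B,350,135,60,45)]),np.hstack([c(A,180,90,160,120),c(B,180,130,240,180)])]))
E
```

```text
t 24.17 pos [ 0.2742 -0.1492  0.3354] yaw 97.5 j [-41. -11.  93.  -0.  98. -49.] gap 0.0751 F [-0.4  0.9  0.3] -> cm [25.8  19.31 21.49]
('side', 'post') [-0.48 -1.42] 0.959
('side', 'corner') [ 0.02 -0.83] 0.997
('side', 'left') [ 0.02 -0.16] 0.996
('side', 'poise') [-1.98  3.9 ] 0.359
('top', 'post') [ 0.7  -1.12] 0.995
('top', 'corner') [-0.11 -0.27] 0.994
('top', 'left') [ 0.03 -0.24] 0.968
('top', 'poise') [-3.29 -0.01] 0.957
post moved mm [ 2.3099793  -1.2890689   2.02521688]
line world deg -175.36007741056306 11
```

View pics/crop5.png

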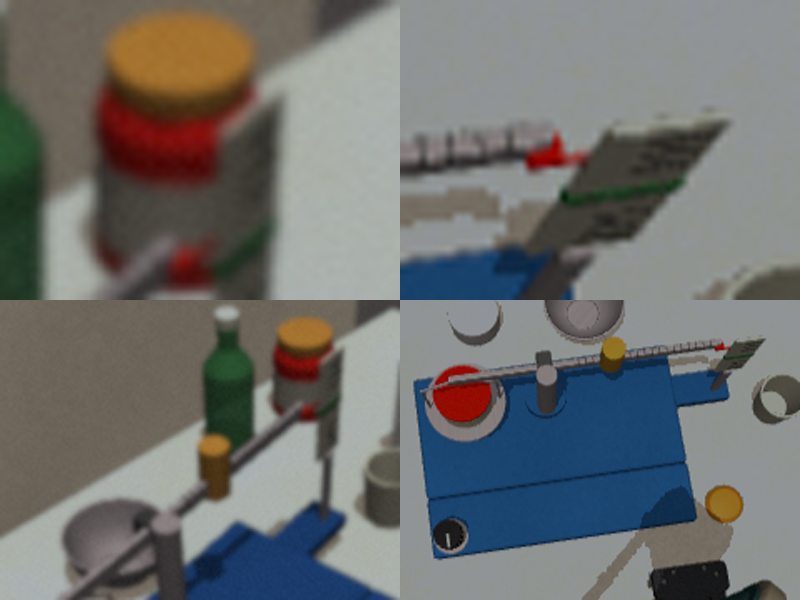

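Crop: the poise moved out and the pointer came down close to the band (tip ~side (307,132), top (378,159)), though it overlaps the background jar's red. I compute the angle.

Run:
```python
from h import *
b=get_image('top');a=get_image('side')
t0,e=tri((a,307.3,125.5),(b,380.8,155.5))
t,e=tri((a,306.9,132.2),(b,378.2,158.7));print('tip',t0,t,e)
for B in(-.085,-.0765,-.03,-.02,-.01,0,.01,.02):
    # predicted pixel of tip from t0 assuming t0 was at B0
    q=t0.copy();q[2]=.2045-.266*np.sin(B)
    print(B,proj(a,q).round(1),proj(b,q).round(1))
# red pointer blob in top: centroid/extent
for n,i in(('now',b['img']),):
    i=i.astype(int);m=(i[...,0]>120)&(i[...,1]<70)&(i[...,2]<70);m[:,:360]=0;m[:140]=0;m[175:]=0;m[:,400:]=0
    ys,xs=np.nonzero(m);print(xs.min(),xs.max(),xs.mean(),ys.mean(),len(xs),ys[xs==xs.max()])
i=cv2.imread('pics/ref_top0.png')[:,:,::-1].astype(int);m=(i[...,0]>120)&(i[...,1]<70)&(i[...,2]<70);m[:,:360]=0;m[:140]=0;m[175:]=0;m[:,400:]=0
ys,xs=np.nonzero(m);print('ref',xs.min(),xs.max(),xs.mean(),ys.mean(),len(xs))
```

```text
tip [ 0.66873317 -0.26486311  0.22540094] [ 0.6683174  -0.2639853   0.20449069] [np.float64(0.0002804973712599196), np.float64(0.00028049737126009173)]
-0.085 [307.4 125. ] [380.9 155.1]
-0.0765 [307.4 125.7] [380.7 155.5]
-0.03 [307.2 129.6] [379.3 157.3]
-0.02 [307.2 130.4] [379.1 157.7]
-0.01 [307.1 131.2] [378.8 158. ]
0 [307.1 132. ] [378.5 158.4]
0.01 [307.1 132.8] [378.2 158.8]
0.02 [307.  133.6] [378.  159.2]
370 376 372.42857142857144 157.78571428571428 14 [158]
ref 371 379 373.85714285714283 156.07142857142858 14
```

Run:
```python
from h import *
o=[]
for n,x,y in(('side',292,115),('top',365,143)):
    d=np.mean([get_image(n)['img'] for _ in range(5)],0)
    c=d[y:y+30,x:x+30,::-1];c=np.clip(c*1.6,0,255).astype(np.uint8)
    o.append(cv2.resize(c,(400,400),interpolation=cv2.INTER_LANCZOS4))
cv2.imwrite('pics/tip2.png',np.hstack(o));rel([0,0,0])
```

```text
t 25.27 pos [ 0.279  -0.1505  0.3367] yaw 97.6 j [-41. -11.  93.  -0.  98. -49.] gap 0.0752 F [-0.2  0.3 -1.2] -> cm [ 18.62 -25.66  33.66]
```

View pics/tip2.png

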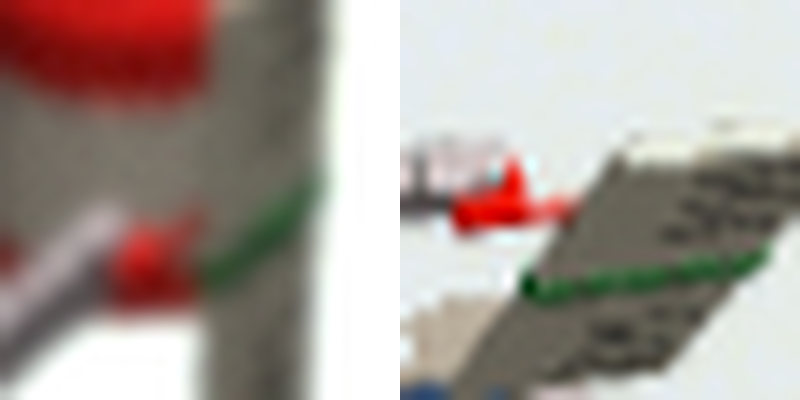

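Zoom: the needle tip is at side (~306.2,130.7) and top (~377.6,158.1). The band's near end is at side (~307,135) and top (~374.5,164).

Run:
```python
from h import *
b=get_image('top');a=get_image('side')
f=lambda u,v,x,y,s:(x+(u+.5)/s-.5,y+(v+.5)/s-.5)
S=lambda u,v:f(u,v,292,115,13.333);T=lambda u,v:f(u-400,v,365,143,13.333)
t,e=tri((a,*S(195,215)),(b,*T(575,208)));print('tip',t,e)
L,e=tri((a,*S(203,275)),(b,*T(530,287)));print('band near',L,e)
R,e=tri((a,*S(320,188)),(b,*T(768,255)));print('band far',R,e)
t0,e=tri((a,306.9,125.1),(b,380.4,155.1));print('tip before',t0)
print('beam est',-(t[2]-.205)/.266,'rel band',-(t[2]-(L[2]+R[2])/2)/.266)
```

```text
tip [ 0.66779957 -0.260874    0.21122795] [np.float64(0.0007716599117527722), np.float64(0.0007716599117528538)]
band near [ 0.65660515 -0.25315779  0.20607454] [np.float64(0.001966202841655442), np.float64(0.0019662028416553225)]
band far [ 0.66296527 -0.29482894  0.20279878] [np.float64(0.001733888089622373), np.float64(0.0017338880896222177)]
tip before [ 0.6690671  -0.2635733   0.22714819]
beam est -0.023413360360453998 rel band -0.025531194163928985
```

Run:
```python
from h import *
g=lambda im:cv2.cvtColor(im,cv2.COLOR_RGB2GRAY).astype(np.float32)
cal={}
for cam,pts in(('top',{'red':(372,157,6),'panend':(197,188,6)}),('side',{'red':(303,131,6),'panend':(208,213,5)})):
    R=cv2.imread(f'pics/{cam}1.png')[:,:,::-1].copy()
    D=[get_image(cam) for _ in range(4)];N=np.mean([x['img'] for x in D],0).astype(np.float32);d=D[0]
    yaw=np.radians(7.);piv=np.array([.6545,-.008,.205])  # rough pivot
    for nm,(u,v,h) in pts.items():
        for ch,(r,n) in {'g':(g(R),g(N.astype(np.uint8)))}.items():
            best=None
            for s0 in((0,0),(0,3),(0,6),(-2,2),(0,-3)):
                W=np.eye(2,3,dtype=np.float32)
                y0=v-(3 if nm=='red' else 0)
                W[:,2]=10+np.array(s0)
                try:
                    cc,W=cv2.findTransformECC(r[y0-h:y0+h+1,u-h:u+h+1],n[y0-h-10:y0+h+11,u-h-10:u+h+11],W,cv2.MOTION_TRANSLATION,(3,200,1e-6))
                    if best is None or cc>best[0]:best=(cc,W[:,2]-10)
                except cv2.error:pass
            print(cam,nm,best)
    L={'red':-.24,'panend':.155}
    for nm,s in L.items():
        dirn=np.array([-np.sin(yaw),np.cos(yaw),0])*s
        f=lambda B:proj(d,piv+dirn*np.cos(B)+np.array([0,0,1])*s*np.sin(B))
        print('  px per .01rad',nm,((f(.005)-f(-.005))).round(3), f(0).round(1))
a,b=get_image('side'),get_image('top')
for n,i in(('side',a['img']),('top',b['img'])):
    h=cv2.cvtColor(i,cv2.COLOR_RGB2HSV);m=cv2.inRange(h,(12,150,110),(24,255,255));k,l,st,c=cv2.connectedComponentsWithStats(m)
    print(n,[(st[j].tolist(),c[j].round(1).tolist()) for j in range(1,k) if 40<st[j][4]<500 and 200<c[j][0]<340 and c[j][1]<220])
```

```text
top red (0.9701797558080606, array([-2.2388487,  2.5952997], dtype=float32))
top panend (0.9890422763935169, array([-0.6574507, -1.2543058], dtype=float32))
  px per .01rad red [-0.229  0.355] [370. 152.]
  px per .01rad panend [-0.107 -0.201] [196.1 173.2]
side red (0.60723717686374, array([2.6166553, 3.4869213], dtype=float32))
side panend (0.9898354721959952, array([ 0.14062119, -3.4221277 ], dtype=float32))
  px per .01rad red [-0.021  0.736] [298.3 132.5]
  px per .01rad panend [-0.112 -0.483] [190.  217.8]
side [([292, 97, 21, 13, 195], [301.6, 103.0]), ([260, 144, 12, 9, 78], [265.3, 147.9])]
top [([301, 153, 14, 13, 144], [307.9, 158.8])]
```

The direct reading gives about -0.023 rad. The change-based estimate (poise moved ~42 mm) gives about -0.01, which is borderline. I nudge the poise out 6 mm more.

Run:
```python
from h import *
a,b=get_image('side'),get_image('top')
print(tri((a,265.3,147.9),(b,307.9,158.8)))
rel([.657,-.1015,.335])
```

```text
(array([ 0.6542191 , -0.10039212,  0.24963611]), [np.float64(0.0010356645376376494), np.float64(0.001035664537637656)])
t 25.97 pos [ 0.279  -0.1505  0.3367] yaw 97.6 j [-41. -11.  93.  -0.  98. -49.] gap 0.0747 F [0.1 1.4 0.2] -> cm [-0.15 38.11  0.17]
```

Request:
drive_tool(
  series=[
    [[0,0,0],[0,3,-1],0.8],
    [[0,0,0],[0,7,-1],0.8],
    [[0,0,0],[0,11,-1],0.8],
    [[0,0,0],[0,15,-1],0.8],
    [[0,0,0],[0,19,-1],0.8],
    [[0,0,0],[0,23,-1],0.8],
    [[0,0,0],[0,27,-1],0.8],
    [[0,0,0],[0,31,-1],0.8],
    [[0,0,0],[0,35,-1],0.8],
    [[0,0,0],[0,38,-1],0.8],
  ],
)

```text
time_s: 26.8
ee_pos: [0.6586, -0.0994, 0.3452]
ee_rot: [[-0.133, 0.991, -0.0], [0.991, 0.133, 0.0], [0.0, -0.0, -1.0]]
wrist_force: [-1.0, -0.5, -0.1]
finger_gap: 0.0751
```

Request:
drive_tool(
  series=[
    [[0,0,0],[0,0,0],0.8],
    [[0,0,0],[0,0,0],0.8],
    [[0,0,0],[0,0,3],0.8],
    [[0,0,0],[0,0,6],0.8],
    [[0,0,0],[0,0,7],0.8],
    [[0,0,0],[0,0,7],0.8],
    [[0,0,0],[0,0,7],0.8],
    [[0,0,0],[0,0,7],0.8],
    [[0,0,0],[0,0,7],0.8],
    [[0,0,0],[0,0,7],0.8],
  ],
)

```text
time_s: 27.63
ee_pos: [0.6563, -0.1004, 0.2786]
ee_rot: [[-0.132, 0.991, 0.003], [0.991, 0.132, -0.001], [-0.001, 0.003, -1.0]]
wrist_force: [0.5, -0.2, -0.1]
finger_gap: 0.0749
```

```bash
python3 -c "
from h import *
rel([.656,-.1010,.219])"
```

```text
t 27.63 pos [ 0.6563 -0.1004  0.2786] yaw 97.6 j [-15.  22.  64.  -0.  94. -22.] gap 0.0749 F [ 0.5 -0.2 -0.1] -> cm [-0.04 -0.05  5.96]
```

Request:
drive_tool(
  series=[
    [[0,0,0],[0,0,2],0.8],
    [[0,0,0],[0,0,4],0.7],
    [[0,0,0],[0,0,5.5],0.6],
    [[0,0,0],[0,0,5.9],0.5],
    [[0,0,0],[0,0,5.9],0.45],
    [[0,0,0],[0,0,5.9],0.4],
    [[0,0,0],[0,0,5.9],0.35],
    [[0,0,0],[0,0,5.9],0.3],
    [[0,0,0],[0,0,5.9],0.3],
    [[0,0,0],[0,0,5.9],0.3],
  ],
)

```text
time_s: 28.47
ee_pos: [0.6568, -0.1006, 0.2187]
ee_rot: [[-0.132, 0.991, 0.003], [0.991, 0.132, -0.001], [-0.001, 0.003, -1.0]]
wrist_force: [2.1, -0.7, 0.3]
finger_gap: 0.0312
```

Request:
drive_tool(
  series=[
    [[0,0,0],[-0.2,0,0],0.3],
    [[0,0,0],[-0.4,0,0],0.3],
    [[0,0,0],[-0.6,0,0.1],0.3],
    [[0,0,0],[-0.6,0,0.1],0.3],
    [[0,0,0],[-0.6,0,0.1],0.3],
    [[0,0,0],[-0.6,0,0.1],0.3],
    [[0,0,0],[-0.6,0,0.1],0.5],
    [[0,0,0],[-0.6,0,0.1],0.7],
    [[0,0,0],[-0.6,0,0.1],0.8],
    [[0,0,0],[-0.6,0,0.1],0.8],
  ],
)

```text
time_s: 29.3
ee_pos: [0.6552, -0.1063, 0.2163]
ee_rot: [[-0.132, 0.991, -0.003], [0.991, 0.132, -0.0], [0.0, -0.003, -1.0]]
wrist_force: [0.3, -0.0, 0.6]
finger_gap: 0.0543
```

Request:
drive_tool(
  series=[
    [[0,0,0],[0,0,0],0.8],
    [[0,0,0],[0,0,-2],0.8],
    [[0,0,0],[0,0,-5],0.8],
    [[0,0,0],[0,0,-8],0.8],
    [[0,0,0],[0,0,-11],0.8],
    [[0,0,0],[0,0,-12],0.8],
    [[0,0,0],[0,0,-12],0.8],
    [[0,0,0],[0,-3,-12],0.8],
    [[0,0,0],[0,-7,-12],0.8],
    [[0,0,0],[0,-11,-12],0.8],
  ],
)

```text
time_s: 30.13
ee_pos: [0.5456, -0.1205, 0.3338]
ee_rot: [[-0.133, 0.991, -0.005], [0.991, 0.133, 0.001], [0.002, -0.004, -1.0]]
wrist_force: [-0.8, 0.1, 0.9]
finger_gap: 0.0752
```

Request:
drive_tool(
  series=[
    [[0,0,0],[0,-4,0],0.8],
    [[0,0,0],[0,-8,0],0.8],
    [[0,0,0],[0,-12,0],0.8],
    [[0,0,0],[0,-16,0],0.8],
    [[0,0,0],[0,-20,0],0.8],
    [[0,0,0],[0,-24,0],0.8],
    [[0,0,0],[0,-27,0],0.8],
    [[0,0,0],[0,-27,0],0.8],
    [[0,0,0],[0,-27,0],0.8],
    [[0,0,0],[0,-27,0],0.8],
  ],
)

```text
time_s: 30.97
ee_pos: [0.28, -0.1563, 0.336]
ee_rot: [[-0.132, 0.991, -0.0], [0.991, 0.132, 0.001], [0.001, 0.0, -1.0]]
wrist_force: [0.2, -0.8, 0.4]
finger_gap: 0.0753
```

```bash
python3 chk.py | grep -E "corner|left|^t "
python3 - <<'E'
from h import *
o=[]
for n,x,y in(('side',292,115),('top',365,143)):
    D=[get_image(n) for _ in range(10)][5:];d=np.mean([q['img'] for q in D],0)
    cv2.imwrite(f'pics/{n}3.png',d[:,:,::-1])
    c=d[y:y+30,x:x+30,::-1];c=np.clip(c*1.6,0,255).astype(np.uint8)
    o.append(cv2.resize(c,(400,400),interpolation=cv2.INTER_LANCZOS4))
    h=cv2.cvtColor(D[0]['img'],cv2.COLOR_RGB2HSV);m=cv2.inRange(h,(12,150,110),(24,255,255));k,l,st,c=cv2.connectedComponentsWithStats(m)
    print(n,[c[j].round(1).tolist() for j in range(1,k) if 40<st[j][4]<180 and 200<c[j][0]<340 and c[j][1]<220])
cv2.imwrite('pics/tip3.png',np.hstack(o))
E
```

```text
t 30.97 pos [ 0.28   -0.1563  0.336 ] yaw 97.6 j [-42. -10.  93.   0.  97. -49.] gap 0.0753 F [ 0.2 -0.8  0.4] -> cm [26.57 18.77 21.62]
('side', 'corner') [ 0.03 -0.82] 0.997
('side', 'left') [ 0.01 -0.15] 0.996
('top', 'corner') [-0.11 -0.26] 0.994
('top', 'left') [-0.02 -0.23] 0.965
side [[266.6, 147.1]]
top [[310.4, 158.5]][ WARN:0@10.892] global loadsave.cpp:1063 imwrite_ Unsupported depth image for selected encoder is fallbacked to CV_8U.
```

View pics/tip3.png

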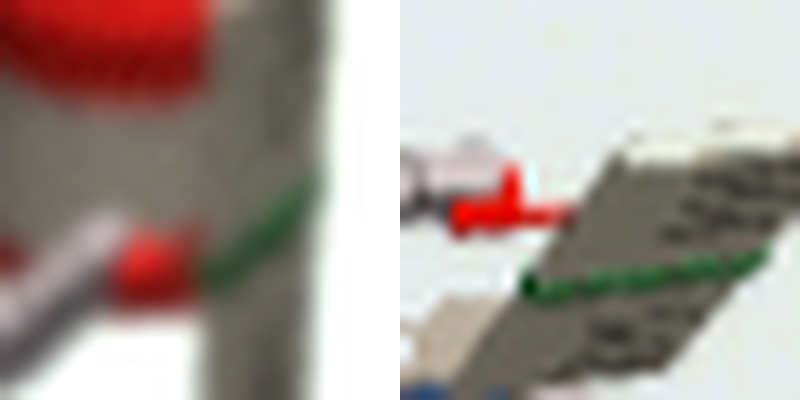

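Run:
```python
from h import *
b=get_image('top');a=get_image('side')
f=lambda u,v,x,y,s:(x+(u+.5)/s-.5,y+(v+.5)/s-.5)
S=lambda u,v:f(u,v,292,115,13.333);T=lambda u,v:f(u-400,v,365,143,13.333)
t,e=tri((a,*S(193,226)),(b,*T(575,214)));print('tip',t,e,'beam',-(t[2]-.2045)/.266)
print('poise',tri((a,266.6,147.1),(b,310.4,158.5))[0], 'prev',tri((a,265.3,147.9),(b,307.9,158.8))[0])
# red needle (saturated red on light background) sub-pixel row in top, now vs. before nudge scale
q=t.copy()
for B in(-.02,-.01,0,.01,.02):
    q[2]=.2045-.266*B;print(B,proj(a,q).round(2),proj(b,q).round(2))
print('obs',np.round(S(193,226),2),np.round(T(575,214),2))
```

```text
tip [ 0.66814575 -0.26140053  0.20802559] [np.float64(0.0011660692883495663), np.float64(0.0011660692883495945)] beam -0.013254079210645593
poise [ 0.65537403 -0.10586468  0.24837796] prev [ 0.6542191  -0.10039212  0.24963611]
-0.02 [306.47 131.01] [377.54 157.92]
-0.01 [306.43 131.83] [377.26 158.3 ]
0 [306.39 132.65] [376.99 158.68]
0.01 [306.36 133.47] [376.72 159.05]
0.02 [306.32 134.28] [376.45 159.43]
obs [306.01 131.49] [377.66 158.59]
```

Run:
```python
from h import *
a=cv2.imread('pics/side3.png');b=cv2.imread('pics/top3.png')
c=lambda i,x,y:cv2.resize(np.clip(i[y:y+30,x:x+40]*1.5,0,255).astype(np.uint8),(400,300),interpolation=cv2.INTER_LANCZOS4)
cv2.imwrite('pics/ends.png',np.vstack([np.hstack([c(a,190,195),c(b,180,168)]),np.hstack([c(a,280,115),c(b,350,140)])]))
```

```text
(no output)
```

View pics/ends.png

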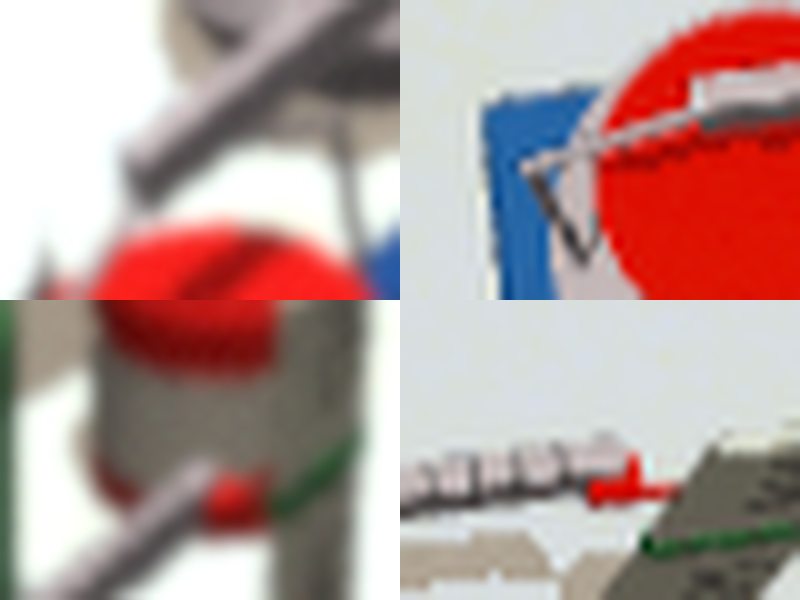

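Run:
```python
from h import *
b=get_image('top');a=get_image('side')
p,e=tri((a,202.9,210.1),(b,209.6,176.4));q,f=tri((a,300.6,130.9),(b,371.9,154.1));print(p,e,q,f,'beam',-(q[2]-p[2])/np.hypot(*(q-p)[:2]))
s=observe();print(s['time_s'])
```

```text
[0.62651852 0.11514441 0.21295015] [np.float64(0.0009718916212108797), np.float64(0.0009718916212110063)] [ 0.67666836 -0.24823052  0.21251427] [np.float64(0.0004851986073657921), np.float64(0.00048519860736587076)] beam 0.0011882714308855638
32.5667
```

The two ends of the beam's top face come out at 213.0 and 212.5 mm, so the beam is level to about 0.001 rad, in agreement with most of the other estimates. I hand in.

```bash
python3 -c "
from station import job
print(job.hand_in())"
```

```text
the job is handed in; nothing more can be done
None
```

The scale is level on its four feet by my measurements, the pointer is in the green band, and I handed the job in at about 32.6 s of the 72 s allowed. `hand_in` gives no verdict, and nothing in the scene measures the foot forces directly.

**Knob:** I turned it about 230° clockwise in two grasps. It looked close to the far edge of the bearing range, so a third grasp turned it back. That grasp slipped while closing, so the knob moved back only about 28° of the 43° commanded.
- **Tilt stopped:** tracking showed the scale's tilt stop changing at about 135–140° of turn.
- **Stayed level:** it moved no more than 0.02 px during the back-turn. From that I take all four feet to be bearing, with roughly 25° or more to spare on either side.

**Poise:** I slid it out about 44 mm, then nudged it about 6 mm more, and released it.
- **Beam angle (limit ±0.016 rad):** the ends of the beam agreed to 0.001 rad and the poise height gave about 0.
- **Disagreement:** reading the needle tip directly gave -0.013 rad. It was hard to read against the red jar behind it. That is still inside the limit.

The tracked corners of the deck stayed in place, the arm was clear of everything at hand-in, and no bystander looked moved in the crops. I did not measure the bystanders' positions again at the end.

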